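# Run one press-fit cycle on the hand press jig

## Robot

A 6-joint arm with a two-finger parallel gripper is mounted at the origin on a cart in front of the work surface, level with it; the furniture and walls round the work are solid. World frame = base frame: x ahead of the robot, y to its left, z up, the work surface at z = 0. Lengths are in m, angles in rad, forces in N, time in s.
With the tool pointing down it reaches from about 0.25 to 0.775 m from the base axis. Payload 4 kg.
Tool frame: the origin (TCP) lies midway between the tips of the shut fingers; the grasp point (between the pads) lies behind it (env.pinch_z is the z of the grasp point in the tool frame, in m); z points along the fingers, y is the direction in which the jaws open and shut (so a half turn about z gives the same grasp; the last joint's range is limited). The gripper opens to 94 mm and grips with 3 to 60 N. Pads are 16 mm wide; open, the fingers measure 119 mm over their backs; the gripper's body (75 mm by 177 mm) begins 78 mm behind the grasp point.
Start: joints at [-1.314, 0.087, 1.371, -0, 1.684, -0.103], TCP at [0.194, -0.515, 0.166] pointing down, gripper open.
Joint ranges: [-3.1, 3.1], [-0.76, 2.03], [0.27, 2.55], [-1.08, 4.22], [0.17, 2.65], [-2.57, 2.57]. Speed limits (rad/s): [2.79, 2.79, 3.14, 3.14, 3.14, 3.14].

## Interface

Orientations are given as [roll, pitch, yaw] about the fixed x, y, z axes, in that order (R = Rz(yaw) Ry(pitch) Rx(roll)).
In Python, from station import env gives the robot as it stands. The module is installed in compiled form; this text tells all that it offers.
- The arm moves only by the shell command python3 -m handwheel 'ROWS' [FORCE]. ROWS is a JSON object of lists of equal length, an entry for each row: "jaw": the gripper command: -1 is shut, 1 is fully open, values between are in proportion; "travel": the shift along the tool's x, y, z in cm, a list of three; "roll": the turn about the tool's z in rad. A call has 1 to 12 rows; each row shifts and turns the commanded pose from where the row before left it, along the tool's axes as they then stand; what a row does not reach is not made up. A row lasts 1/8 s, in which the tool goes at most 62.5 mm and 10.7 degrees, less where a joint would pass 70% of its speed; a pose out of reach is approached as far as the arm can. A call with a gripper value outside its range is refused whole. The fingers move at their own pace and stop on an object; FORCE is the grip in N (left out, the last holds). Time passes only in rows, so rows that do not move let the fingers close. It gives the time, the measured TCP pose, the force and the opening at its end, in the units of the state.
- env.read_state(): the state, without advancing time (a new reading comes with each control period).
- env.read_camera(name): name is "scene" or "top" or "wrist"; returns the picture (400x640x3 uint8, blue, green, red); there is no depth.
- env.camera_params(name): a dict with "vfov" (degrees; the focal length in pixels is half the picture's height over the tangent of half this angle, whatever the lens; pixels are square), "cx", "cy" (the principal point, pixels), "dist_coeffs" ([k1, k2, p1, p2, k3] as OpenCV has them; the pictures are not rectified), "rvec" (rotation vector, rad) and "tvec" (3), from world to camera coordinates, as OpenCV has them. Camera axes: x right, y down, z forward; pixel columns grow to the right and rows downward; lengths in m; the calibration is good to about 2 mm. A picture is of the moment at which its call begins: read the wrist's pose just before it. camera_params takes no time and is no camera call; for the wrist camera it gives the pose at the moment of the call.
- env.close_job(): hands the job in, once; it reports no verdict.
Trained networks look in the newest picture that a camera, given by its name, has taken for a name from the list of things; names that differ only in an ending like _2 or _b are one class to them, and where a whole thing is asked for, a point or a joint stands for the part that bears it (a point fixed in the world has none). Each returns a list of dicts, best first, with "p" (0 to 1); they miss things now and then, are a little off and sometimes report something else, mostly with a low value. They report only what shows in the picture. A call takes as long as a camera call.
- env.spot_in(camera, target): "box" ([centre column, centre row, width, height] in pixels, round what is visible of it).
The state is a dict: "clock": time; "joints": joint angles; "qd": joint speeds; "joint_efforts": joint torques, N m; "tcp_pos": TCP position; "tcp_rot": TCP orientation; "wrist_force": force on the tool from outside, world axes, zero at the start; "wrist_torque": the same for the moment, N m; "gripper_width": opening from 0.0 (shut) to 1.0 (fully open).
Only numpy, scipy, OpenCV 4.12 (cv2) and the standard library are available. Lean on these libraries where they do the work, as an engineer would, in place of code of your own. Each camera call takes 0.05 s, during which the arm holds its last target.

## Task

Seat the brass bush in the part on the hand press jig: push the carriage fully home under the press head, press the red-capped latch all the way down so that its hook locks the carriage, then press the head down until the bush's flange is down on the part. Let the head spring back up to the top, leave the carriage locked, lift nothing and do not disturb the loose parts and tools round the jig.

Things in the scene. Friction and masses are not known exactly. Their poses are not given: they have to be found in the camera images.
- press: Light grey hand press jig fixed to the bench, 293 (x) x 133 (y) x 238 mm; origin mid-underside on the bench. Its +x points from the carriage end (front, nearest the robot) to the two spring posts at the back, +y to its left, the latch side, z up. Base 15 mm thick, from x = -66; 72 mm wide tongue to x = -130. Head plate x -22 to 100, y -64 to 64, top z 212 mm; nuts and posts to 238 behind x = 0.
- carriage_face (a point): Centre of the upright front face of the grey push block at the front end of the sliding carriage (block 13 mm deep, 48 mm wide, 26 to 49 mm above the bench), at jig x = -147 mm when home. Push it along the jig's +x: takes about 2 N, then meets a solid stop. The black bar and the part with the bush ride on the same carriage.
- press_slide (a joint): How far the carriage is drawn out towards the robot, m: 0 = fully home against its stop under the head, starts at 0.020 to 0.035, at most 0.060. It stays where it is left.
- latch_pad (a point): Centre of the top of the red round cap (24 mm) on the latch arm's free end, where it is pressed. Hinge at jig x -20, y 53, z 46 mm; cap 104 mm from it towards the front, its top 10 mm over the arm's middle line. Fully down the point is at jig x -124, y 53, z 56 mm. Carriage home: the arm's hook drops in front of the carriage's side pin. Carriage out: the hook bars its way home.
- latch (a joint): Angle of the latch arm, rad: 0 = fully down and locked (arm level), starts raised at 0.28 to 0.42; it takes about 2 N at the red cap and stays where it is left (stiff hinge).
- head_pad_top (a point): Centre of the top of the black rubber pad (22 mm along the jig's x, 56 mm wide, 4 mm high) at the front edge of the press head, where the head is pressed straight down; at jig x = -9, y = 0, z = 216 mm when the head is up.
- press_head (a joint): How far the press head is pressed down, m: 0 = up, where return springs lift it. The first 5 mm are free, then its tool meets the bush; the bush is seated at about 0.015 to 0.016. It takes about 5 N at the top, about 16 N near the bottom, then meets a solid stop.
- bush (a joint): How far the flanged brass bush (flange 38 mm across, 8.5 mm thick) has been pressed down into the part on the carriage, m: starts at 0 to 0.0015, seated at 0.010 with its flange down on the part; it stays where it is pressed to.
- bush_top (a point): Centre of the top of the brass bush; 136 mm above the bench with joint bush = 0, 126 mm when seated.
- spigot_3: Bystander: grey turned part, 55 mm across, 38 mm tall, standing to the right of the jig; origin at the middle of its underside.
- oil_bottle: Bystander: white dropper bottle with red nozzle, 32 mm across, 124 mm tall, standing to the right of the jig; origin at the middle of its underside.
- plug_gauge: Bystander: plug gauge with black grip, 17 x 86 x 15 mm, lying to the left of the jig; origin at the middle of its underside.
- hex_key: Bystander: black hex key, 31 x 76 x 5 mm, lying in front of the jig to the right; origin at the middle of its underside.
- tray: Shallow light-grey tray, 174 x 236 x 20 mm, fixed on the bench well to the left of the jig, with two grey turned parts (51 x 46 mm, 46 x 40 mm) and two spare brass bushes standing in it; origin at the middle of its underside.
- spigot_1: Bystander in the tray: grey turned part, 51 mm across, 46 mm tall; origin at the middle of its underside.
- spigot_2: Bystander in the tray: grey turned part, 46 mm across, 40 mm tall; origin at the middle of its underside.
- spare_bush_1: Bystander in the tray: spare brass bush standing on its flange, 38 mm across, 27 mm tall; origin at the middle of its underside.
- spare_bush_2: Bystander in the tray: spare brass bush standing on its flange, 38 mm across, 27 mm tall; origin at the middle of its underside.

How it is judged:
On the way, in this order (a step that is already met when the one before it is completed fails the run):
1. the carriage is pushed fully home (within 2.5 mm of its stop) while the latch is still up (value of joint press_slide below 0.0025 m and value of joint latch above 0.1 rad), for 0.1 s.
2. the latch is pressed all the way down (within 0.05 rad) with the carriage home, so that its hook holds the carriage (value of joint latch below 0.05 rad and value of joint press_slide below 0.003 m), for 0.2 s.
3. the head is pressed down and the bush is seated (pressed in by at least 9 of its 10 mm) with the carriage locked (all of step 2 and value of joint bush above 0.009 m), for 0.2 s.
At the end, for the whole second after the job is handed in: the carriage is home within 3 mm, the latch down within 0.05 rad, the bush pressed in by at least 9 of its 10 mm, and the head back up within 2 mm and at rest (all of step 3 and value of joint press_head below 0.002 m and velocity of joint press_head between -0.01 and 0.01 m/s); the robot touches nothing.
It fails at once if the head is pressed down more than 4 mm before the carriage is home and locked by the latch (value of joint press_head above 0.004 m and (value of joint latch above 0.08 rad or value of joint press_slide above 0.004 m)).
It fails at once if a loose part or tool beside the jig, or in the tray, is lifted, knocked or moved by more than 15 mm (distance of any of spigot_3, oil_bottle, plug_gauge, hex_key, spigot_1, spigot_2, spare_bush_1, spare_bush_2 from where it was at the start of the episode above 0.015 m).
It also fails if it takes over 51 s, if anything falls off the work surface, if the arm or the gripper's body presses on something with over 40 N, if the wrist force passes 120 N, or if a joint passes its speed limit or range.

## Working session

There is one attempt and no reset: what is moved stays moved. The work goes in short steps, Python scripts to look and compute and a shell command to move; the robot and the scene stay as the last step left them, time stands still between calls to the robot, and variables do not carry over. Pictures are saved under pics/ and viewed, and the job is handed in when it is done.

```bash
mkdir -p pics; python3 - <<'E'
from station import env
import cv2
s=env.read_state();print(s)
for c in ("scene","top"):
    im=env.read_camera(c);cv2.imwrite(f"pics/{c}0.png",im)
    print(c,env.camera_params(c))
    for t in ("press","carriage_face","latch_pad","head_pad_top","bush_top"):
        print(t,[(round(d['p'],2),[round(float(x),1) for x in d['box']]) for d in env.spot_in(c,t)[:2]])
E
```

```text
{'clock': 0.0, 'joints': array([-1.31414463e+00,  8.79886271e-02,  1.37220956e+00, -1.22434270e-05,
        1.68356460e+00, -1.03090335e-01]), 'qd': array([-0.00039458,  0.00023533, -0.00097638,  0.000255  , -0.00062327,
       -0.00115234]), 'joint_efforts': array([-1.11006455e-03, -3.40185642e+01, -3.02432263e+01,  7.17796222e-02,
        3.30775569e-02, -1.81462215e-04]), 'tcp_pos': array([ 0.19345937, -0.51420462,  0.16490854]), 'tcp_rot': array([-3.13943279e+00, -2.11219981e-04,  3.59740434e-01]), 'wrist_force': array([0.17966893, 0.38373495, 0.84400191]), 'wrist_torque': array([ 0.03440067, -0.06843366, -0.02648621]), 'gripper_width': 1.002708993316414}
scene {'vfov': 56.91603286552338, 'cx': 314.8832392875149, 'cy': 200.66575396091656, 'dist_coeffs': array([-0.06232099,  0.        ,  0.        ,  0.        ,  0.        ]), 'rvec': array([ 0.88838033, -2.59007141,  0.94632475]), 'tvec': array([0.43267778, 0.37444979, 0.88927489])}
press [(0.71, [349.9, 161.3, 87.5, 95.1])]
carriage_face []
latch_pad [(0.6, [357.6, 194.7, 31.5, 9.0])]
head_pad_top [(0.6, [339.2, 136.1, 56.1, 39.2])]
bush_top [(0.46, [348.9, 156.9, 6.2, 8.2])]
top {'vfov': 55.203872895011095, 'cx': 320.56621694957846, 'cy': 200.02007482318194, 'dist_coeffs': array([-0.02925994,  0.        ,  0.        ,  0.        ,  0.        ]), 'rvec': array([ 2.16837102, -2.1254592 ,  0.11536245]), 'tvec': array([0.00198853, 0.58320225, 1.11208984])}
press [(0.77, [412.6, 196.9, 63.3, 105.9]), (0.67, [390.5, 215.9, 7.3, 33.9])]
carriage_face [(0.57, [407.4, 221.7, 25.7, 56.7])]
latch_pad []
head_pad_top [(0.87, [419.2, 170.1, 52.8, 50.6])]
bush_top []
```

```bash
python3 - <<'E'
import cv2
a=cv2.imread("pics/scene0.png");b=cv2.imread("pics/top0.png")
cv2.imwrite("pics/s1.png",cv2.resize(a[90:260,240:460],None,fx=3.5,fy=3.5,interpolation=cv2.INTER_CUBIC))
cv2.imwrite("pics/t1.png",cv2.resize(b[130:280,320:520],None,fx=4,fy=4,interpolation=cv2.INTER_CUBIC))
E
```

```text
(no output)
```

View pics/scene0.png

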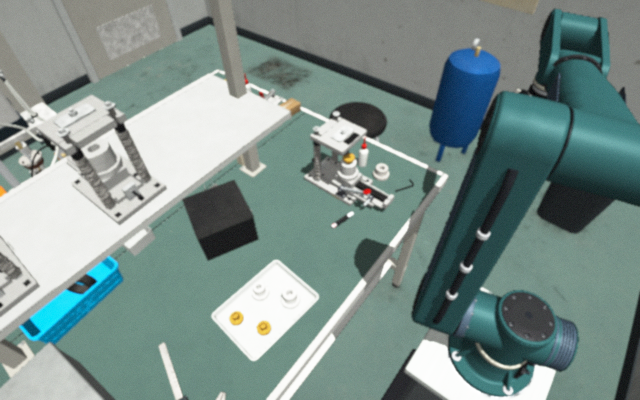

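View pics/top0.png

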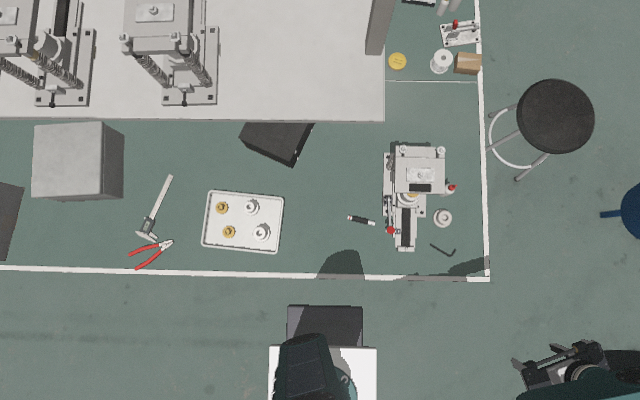

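View pics/s1.png

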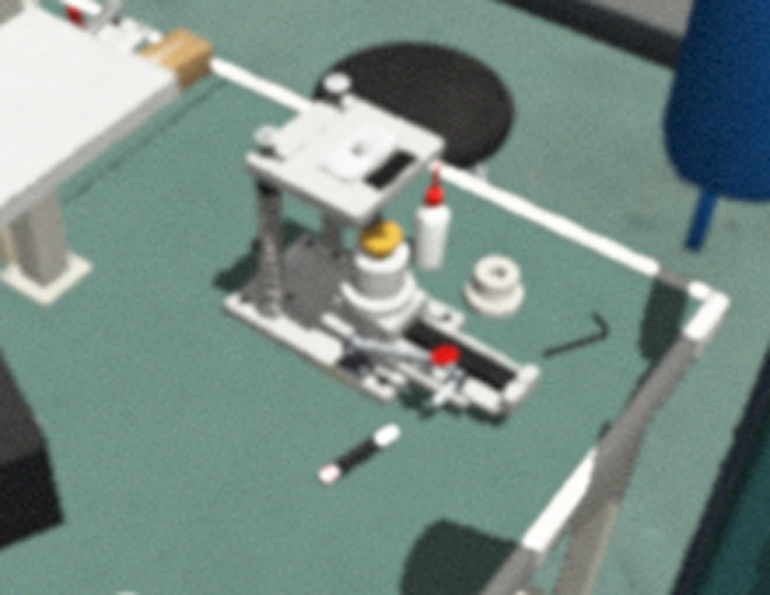

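View pics/t1.png

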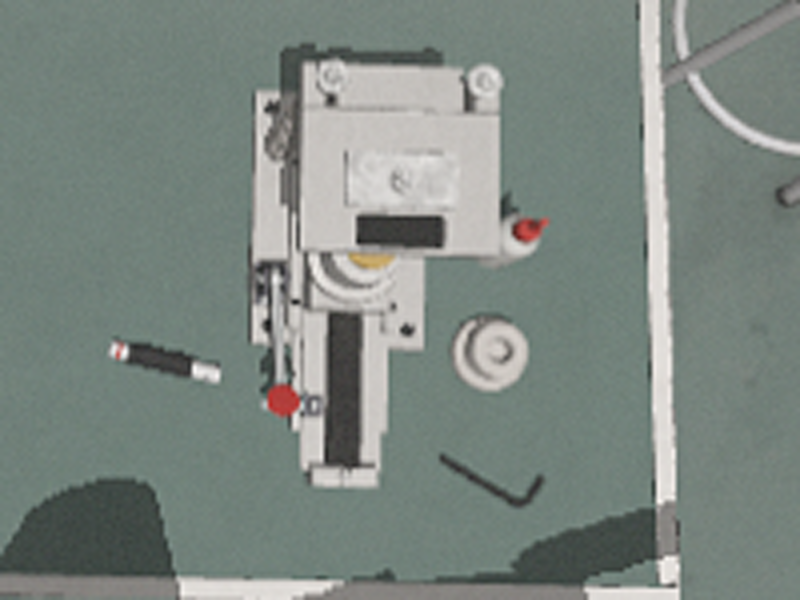

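The jig shows clearly in both views. In the top view the head pad centre is at about (420,187) and the red cap at (391,230). In the scene view they are at (352,138) and (367,191). Next I'll fit the jig pose.

```bash
cat > h.py <<'E'
import numpy as np,cv2
from station import env
def cam(c):
    p=env.camera_params(c);f=200/np.tan(np.radians(p['vfov'])/2)
    return np.array([[f,0,p['cx']],[0,f,p['cy']],[0,0,1]]),p['dist_coeffs'],p['rvec'],p['tvec']
def proj(P,C): return cv2.projectPoints(np.array(P,float).reshape(-1,1,3),C[2],C[3],C[0],C[1])[0].reshape(-1,2)
def ray(uv,C):
    n=cv2.undistortPoints(np.array([[uv]],float),C[0],C[1])[0,0]
    R=cv2.Rodrigues(C[2])[0];return -R.T@C[3],R.T@np.array([n[0],n[1],1])
def atz(uv,z,C):
    o,d=ray(uv,C);return o+d*(z-o[2])/d[2]
def jig2w(P,th):
    P=np.array(P,float).reshape(-1,3);c,s=np.cos(th[2]),np.sin(th[2])
    return np.c_[th[0]+c*P[:,0]-s*P[:,1],th[1]+s*P[:,0]+c*P[:,1],P[:,2]]
E
python3 - <<'E'
from h import *
from scipy.optimize import least_squares
T,S=cam("top"),cam("scene")
t=lambda u,v:(320+u/4,130+v/4); s=lambda u,v:(240+u/3.5,90+v/3.5)
print("cams",ray((320,200),T)[0],ray((320,200),S)[0])
obs=[(T,t(357,213),(2,28,.216)),(T,t(445,216),(2,-28,.216)),(T,t(443,247),(-20,-28,.216)),(T,t(357,244),(-20,28,.216)),
(T,t(300,247),(-22,64,.212)),(T,t(499,257),(-22,-64,.212)),(T,t(252,343),(-66,66.5,.015)),(T,t(423,349),(-66,-66.5,.015)),
(S,s(366,182),(2,28,.216)),(S,s(398,150),(2,-28,.216)),(S,s(415,158),(-20,-28,.216)),(S,s(382,188),(-20,28,.216)),(S,s(362,219),(-22,64,.208)),(S,s(443,147),(-22,-64,.212)),]
def pt(o): return [o[2][0]/1e3,o[2][1]/1e3,o[2][2]]
def lt(a): return [-.020-.104*np.cos(a)-.01*np.sin(a),.053,.046+.104*np.sin(a)+.01*np.cos(a)]
def res(q,full=False):
    r=[proj(jig2w(pt(o),q),o[0])[0]-o[1] for o in obs]
    for C,uv in((T,t(283,400)),(S,s(446,355))): r.append(proj(jig2w(lt(q[3]),q),C)[0]-uv)
    return np.array(r).ravel()
r=least_squares(res,[.55,-.2,0,.35],loss='soft_l1');q=r.x;print(q);print(r.fun.reshape(-1,2).round(1).tolist())
np.save('q.npy',q)
print("cap",jig2w(lt(q[3]),q),"capdown",jig2w(lt(0),q),"head",jig2w([-.009,0,.216],q))
for sl in (0,.02,.03,.035):
  P=[[-.147-sl,24e-3,.049],[-.147-sl,-24e-3,.049],[-.147-sl+.013,0,.049],[-.147-sl,0,.026]]
  print(sl,((proj(jig2w(P,q),T)-[320,130])*4).round(0).tolist(),((proj(jig2w(P,q),S)-[240,90])*3.5).round(0).tolist())
print("face home",jig2w([-.147,0,.0375],q))
for n,uv in (("hex",t(490,480)),("gauge",t(165,362)),("spig",t(492,350)),("bottle",(t(515,230)))): print(n,atz(uv,.01,T))
# outline overlay
E
```

```text
cams [ 0.43825505 -0.00984097  1.1767363 ] [0.14435775 0.48721163 0.92737167]
[ 0.60606915 -0.24168832 -0.02562795  0.47650023]
[[-0.3, -0.5], [-0.2, -0.3], [0.2, 0.5], [-0.4, 0.3], [-0.7, -0.1], [-0.0, -0.4], [-1.0, -0.2], [0.0, 0.2], [-1.5, -1.0], [0.5, -1.4], [1.6, -0.7], [-0.0, 0.3], [-1.3, 0.3], [0.9, -2.2], [-0.0, 1.2], [0.9, -0.9]]
cap [[ 0.490464   -0.18570754  0.10258795]] capdown [[ 0.483468   -0.18552821  0.056     ]] head [[ 0.5970721 -0.2414577  0.216    ]]
0 [[310.0, 451.0], [375.0, 454.0], [343.0, 435.0], [336.0, 453.0]] [[490.0, 389.0], [519.0, 358.0], [493.0, 366.0], [502.0, 390.0]]
0.02 [[309.0, 479.0], [375.0, 482.0], [342.0, 462.0], [336.0, 480.0]] [[509.0, 400.0], [538.0, 368.0], [511.0, 377.0], [520.0, 400.0]]
0.03 [[309.0, 492.0], [375.0, 495.0], [342.0, 476.0], [335.0, 494.0]] [[519.0, 405.0], [547.0, 373.0], [521.0, 382.0], [530.0, 405.0]]
0.035 [[308.0, 499.0], [374.0, 502.0], [342.0, 483.0], [335.0, 500.0]] [[523.0, 408.0], [552.0, 376.0], [526.0, 385.0], [534.0, 408.0]]
face home [[ 0.45911742 -0.23792143  0.0375    ]]
hex [ 0.44138274 -0.35701567  0.01      ]
gauge [ 0.52586674 -0.11120426  0.01      ]
spig [ 0.53979516 -0.36025195  0.01      ]
bottle [ 0.63277849 -0.37973641  0.01      ]
```

The fit residuals are about 1 px. The jig is at (0.606, -0.242) with yaw -0.026, the slide is out about 23 mm, and the latch is up. I'll shut the jaws and square the tool to the jig.

```bash
python3 -m handwheel '{"jaw":[-1,-1,-1,-1],"travel":[[0,0,0],[0,0,0],[0,0,0],[0,0,0]],"roll":[0.13,0.13,0.125,0]}' 20
cat >> h.py <<'E'
def delta(tgt):
    from scipy.spatial.transform import Rotation as R
    s=env.read_state();M=R.from_euler('xyz',s['tcp_rot']).as_matrix()
    print('clk',s['clock'],'tcp',s['tcp_pos'].round(4),'rot',s['tcp_rot'].round(3),'F',s['wrist_force'].round(1),'w',round(s['gripper_width'],2))
    print('cm in tool axes',(100*M.T@(np.array(tgt)-s['tcp_pos'])).round(2))
E
python3 -c "
from h import *
print(env.pinch_z); delta([.395,-.2375,.165])"
```

```text
clock: 1.1
tcp_pos: [0.1936, -0.5148, 0.1661]
tcp_rot: [3.141, -0.0, -0.024]
wrist_force: [0.1, -0.5, -0.1]
gripper_width: 0.612
-0.0188
clk 1.1 tcp [ 0.1936 -0.5148  0.1661] rot [ 3.141 -0.    -0.024] F [ 0.1 -0.5 -0.1] w 0.61
cm in tool axes [ 19.47 -28.2    0.11]
```

```bash
python3 -m handwheel '{"jaw":[-1,-1,-1,-1,-1,-1,-1,-1,-1],"travel":[[2.43,-3.52,0],[2.43,-3.52,0],[2.43,-3.52,0],[2.43,-3.52,0],[2.43,-3.52,0],[2.43,-3.52,0],[2.43,-3.52,0],[2.43,-3.52,0],[0,0,0]],"roll":[0,0,0,0,0,0,0,0,0]}'
python3 - <<'E'
from h import *
delta([.395,-.2375,.034])
for c in ("top","wrist"):
    cv2.imwrite(f"pics/{c}2.png",env.read_camera(c))
E
```

```text
clock: 2.22
tcp_pos: [0.3963, -0.2362, 0.1663]
tcp_rot: [-3.141, -0.001, -0.018]
wrist_force: [-1.3, -0.7, 0.3]
gripper_width: 0.006
clk 2.225 tcp [ 0.3963 -0.2362  0.1663] rot [-3.141e+00 -1.000e-03 -1.800e-02] F [-1.3 -0.7  0.3] w 0.01
cm in tool axes [-0.13  0.13 13.23]
```

View pics/wrist2.png

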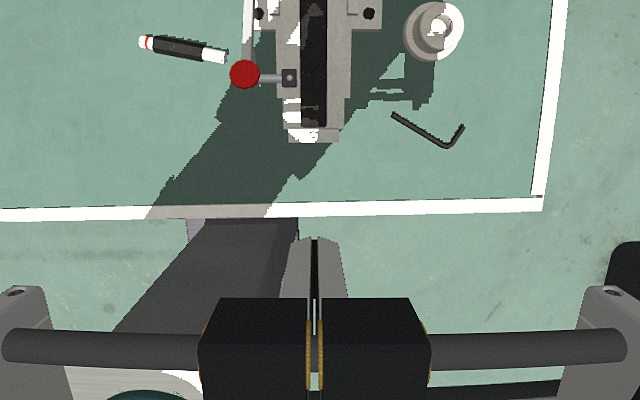

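View pics/top2.png

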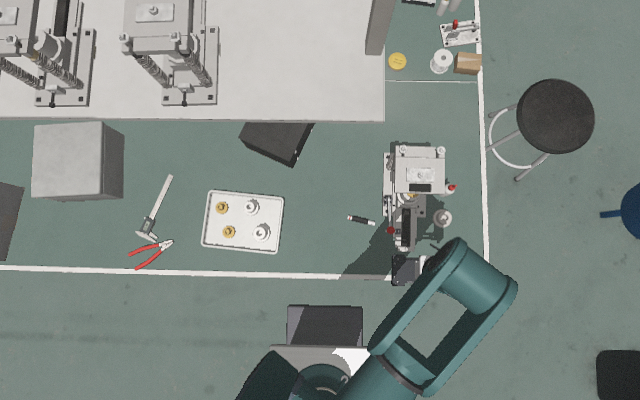

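The wrist view shows the block front at rows 135-142, columns 290-338, with the fingers at column 315, so they line up. I'll check the positions of the block edge, the rail and the cap.

```bash
python3 - <<'E'
from h import *
W=cam("wrist");T=cam("top");q=np.load('q.npy')
for n,uv,z in (("blockTL",(283,125),.049),("blockfrontL",(290,142),.026),("blockfrontR",(338,142),.026),("rail near",(150,219),0),("rail far",(150,207),0),("cap",(245,74),.095),("cap",(245,74),.102)):
    print(n,atz(uv,z,W).round(4))
print("rail top view",atz((330,273),0,T))
def lt(a): return [-.020-.104*np.cos(a)-.01*np.sin(a),.053,.046+.104*np.sin(a)+.01*np.cos(a)]
for a in(.3,.36,.42,.48): print(a,proj(jig2w(lt(a),q),W))
a=cv2.imread("pics/wrist2.png");cv2.imwrite("pics/w2c.png",cv2.resize(a[40:230,200:400],None,fx=4,fy=3.1))
E
```

```text
blockTL [ 0.4535 -0.2108  0.049 ]
blockfrontL [ 0.4352 -0.215   0.026 ]
blockfrontR [ 0.4341 -0.2629  0.026 ]
rail near [ 0.3493 -0.0483  0.    ]
rail far [ 0.3636 -0.0505  0.    ]
cap [ 0.496 -0.187  0.095]
cap [ 0.4955 -0.1883  0.102 ]
rail top view [ 0.36543376 -0.0188838   0.        ]
0.3 [[246.1370088   88.95948957]]
0.36 [[244.74212963  86.81531153]]
0.42 [[243.30991861  84.10289184]]
0.48 [[241.84516669  80.79945416]]
```

View pics/w2c.png

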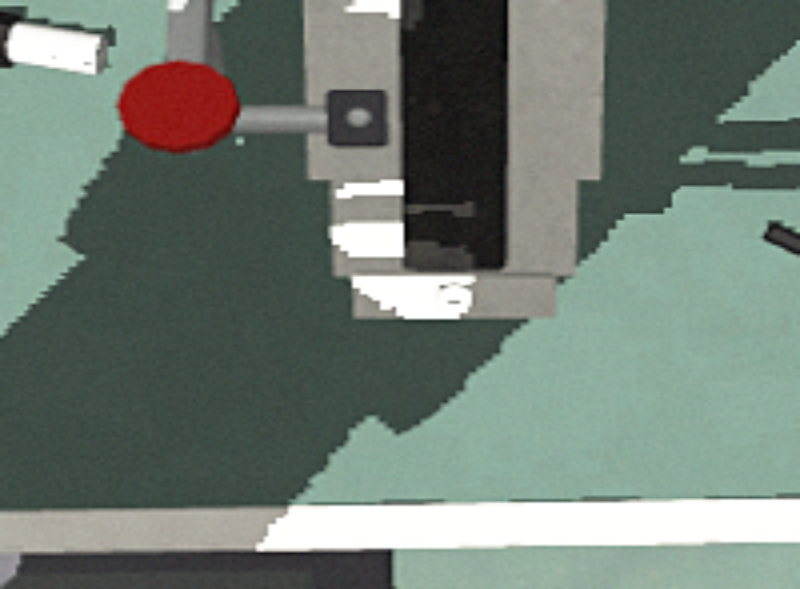

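The block face is at x≈0.4345, so the slide is out about 25 mm, and it's centred at y≈-0.239. I'll lower in front of it and approach.

```bash
python3 -m handwheel '{"jaw":[-1,-1,-1,-1,-1,-1],"travel":[[-0.1,0.05,4.3],[0,0.05,4.3],[0,0.05,4.3],[0,0,0.2],[1.2,0,0],[1.0,0,0]],"roll":[0,0,0,0,0,0]}'
python3 -m handwheel '{"jaw":[-1,-1,-1,-1],"travel":[[0.8,0,0],[0.8,0,0],[0.5,0,0],[0,0,0]],"roll":[0,0,0,0]}'
python3 - <<'E'
from h import *
delta([.451,-.238,.036])
cv2.imwrite(f"pics/w3.png",env.read_camera("wrist"))
E
```

```text
clock: 3.08
tcp_pos: [0.4185, -0.2419, 0.0378]
tcp_rot: [3.139, -0.004, -0.026]
wrist_force: [1.0, 0.2, -0.5]
gripper_width: 0.003
clock: 3.58
tcp_pos: [0.4373, -0.2406, 0.035]
tcp_rot: [3.142, 0.0, -0.025]
wrist_force: [0.4, -0.1, 0.5]
gripper_width: 0.002
clk 3.575 tcp [ 0.4373 -0.2406  0.035 ] rot [ 3.142  0.    -0.025] F [ 0.4 -0.1  0.5] w 0.0
cm in tool axes [ 1.36 -0.3  -0.1 ]
```

View pics/w3.png

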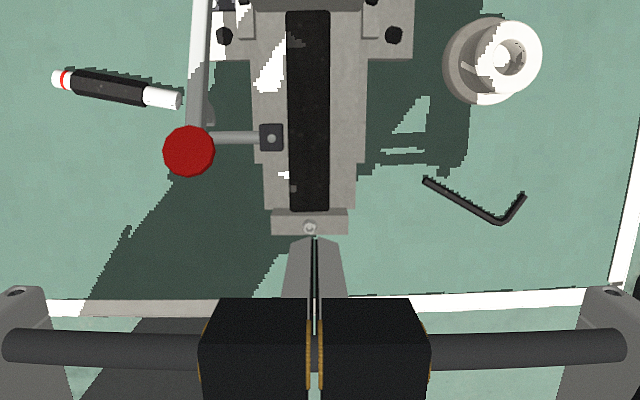

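The finger tips at (315,238) are touching the block face, or nearly so. I'll keep pushing in small steps and watch the force.

```bash
python3 -m handwheel '{"jaw":[-1,-1,-1,-1],"travel":[[0.4,0,0],[0.3,0,0],[0.3,0,0],[0,0,0]],"roll":[0,0,0,0]}'
python3 -m handwheel '{"jaw":[-1,-1,-1],"travel":[[0.2,0,0],[0.2,0,0],[0,0,0]],"roll":[0,0,0]}'
```

```text
clock: 4.12
tcp_pos: [0.4472, -0.2411, 0.0351]
tcp_rot: [3.141, -0.0, -0.025]
wrist_force: [0.7, -0.0, 0.2]
gripper_width: 0.002
clock: 4.5
tcp_pos: [0.4512, -0.2411, 0.0351]
tcp_rot: [3.141, -0.0, -0.025]
wrist_force: [-0.8, 0.0, 0.9]
gripper_width: 0.001
```

```bash
python3 -m handwheel '{"jaw":[-1,-1,-1],"travel":[[0.2,0,0],[0.2,0,0],[0,0,0]],"roll":[0,0,0]}'
python3 - <<'E'
from h import *
delta([.451,-.238,.036])
cv2.imwrite(f"pics/w4.png",env.read_camera("wrist"))
a=env.read_camera("scene");cv2.imwrite("pics/s4.png",cv2.resize(a[90:260,240:460],None,fx=3.5,fy=3.5,interpolation=cv2.INTER_CUBIC))
E
```

```text
clock: 4.88
tcp_pos: [0.4552, -0.2412, 0.0351]
tcp_rot: [3.141, -0.0, -0.025]
wrist_force: [0.0, 0.3, 0.0]
gripper_width: 0.005
clk 4.875 tcp [ 0.4552 -0.2412  0.0351] rot [ 3.141 -0.    -0.025] F [0.  0.3 0. ] w 0.0
cm in tool axes [-0.43 -0.31 -0.09]
```

View pics/w4.png

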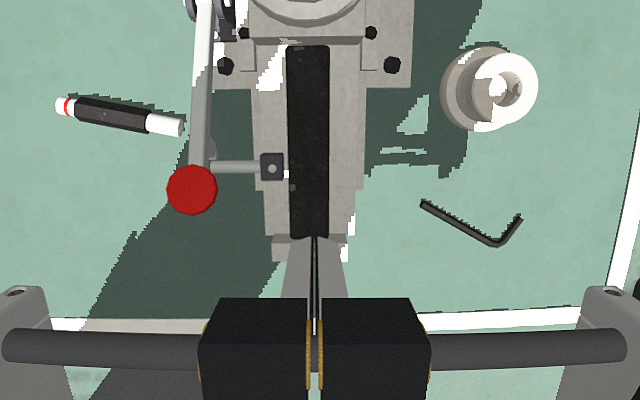

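View pics/s4.png

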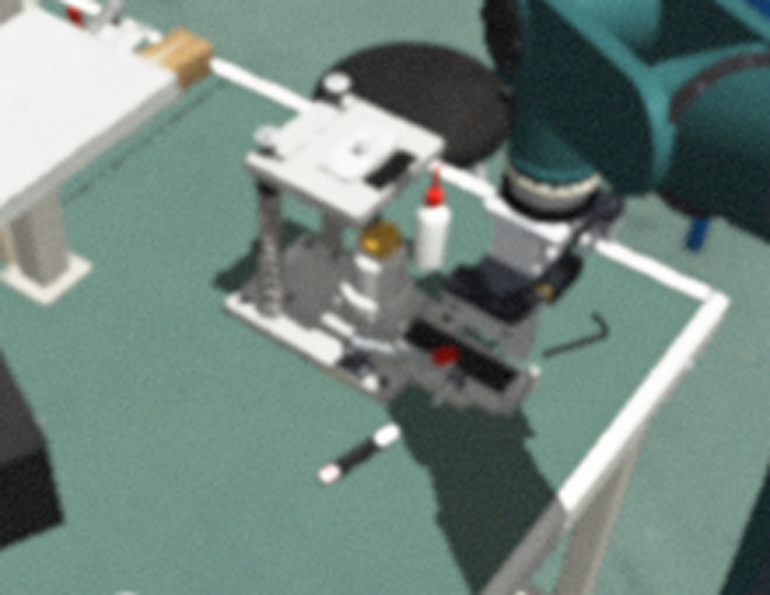

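```bash
python3 - <<'E'
from h import *
W=cam("wrist");R=cv2.Rodrigues(W[2])[0];print("cam pos",-R.T@W[3],"fwd",R[2])
s=env.read_state();p=s['tcp_pos'];print(p)
print(proj([p,p+[.008,0,0],p+[.012,0,0],p+[0,0,.05]],W))
for z in(.026,.049): print(z,atz((275,262),z,W),atz((345,262),z,W))
for z in(.026,.049): print(z,atz((310,237),z,W),atz((310,233),z,W))
E
```

```text
cam pos [ 0.53411235 -0.24274042  0.25365782] fwd [-0.27215257  0.00683217 -0.96222986]
[ 0.45503129 -0.24118591  0.03504966]
[[314.58128747 227.54664532]
 [314.2710038  215.80535603]
 [314.11357256 209.84807072]
 [314.76500544 260.66314272]]
0.026 [ 0.42698466 -0.21294959  0.026     ] [ 0.42575848 -0.26164553  0.026     ]
0.049 [ 0.43780764 -0.21595932  0.049     ] [ 0.43670534 -0.25973557  0.049     ]
0.026 [ 0.44501159 -0.23783616  0.026     ] [ 0.44791284 -0.23791895  0.026     ]
0.049 [ 0.45401334 -0.23833163  0.049     ] [ 0.45662148 -0.23840606  0.049     ]
```

```bash
python3 - <<'E'
import cv2,numpy as np
a=cv2.imread("pics/w3.png")[190:310,250:380];b=cv2.imread("pics/w4.png")[190:310,250:380]
cv2.imwrite("pics/z34.png",cv2.resize(np.hstack([a,b]),None,fx=3,fy=3,interpolation=cv2.INTER_CUBIC))
E
```

```text
(no output)
```

View pics/z34.png

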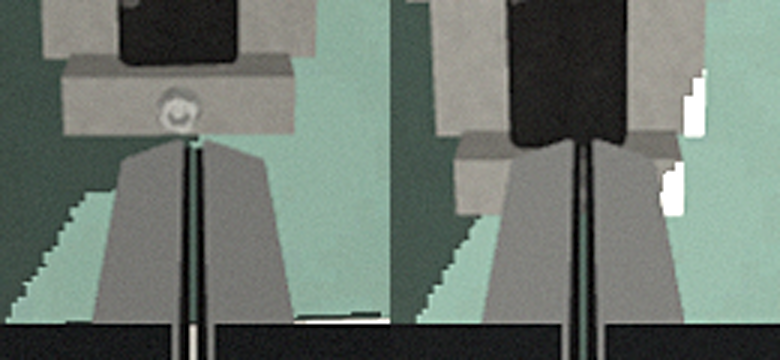

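```bash
python3 - <<'E'
from h import *
a=env.read_camera("scene");C=cam("scene")
p=env.read_state()['tcp_pos'];q=np.load('q.npy')
z=cv2.resize(a[120:220,330:430],None,fx=6,fy=6,interpolation=cv2.INTER_CUBIC);z2=z.copy()
f=lambda P:[tuple(int(v) for v in ((u-[330,120])*6)) for u in proj(P,C)]
for k,c in (((0,0,0),(0,0,255)),((.008,0,0),(255,0,0)),((0,0,.05),(0,255,255)),((0,0,.097),(255,0,255))):
    cv2.circle(z2,f([p+np.array(k)])[0],4,c,2)
for x in(.435,.459):
  for y in(-.214,-.262):
    for zz in(.026,.049): cv2.circle(z2,f([[x,y,zz]])[0],3,(0,255,0) if x>.45 else (0,128,255),-1)
cv2.imwrite("pics/s5.png",z2);cv2.imwrite("pics/s5r.png",z)
E
```

```text
(no output)
```

View pics/s5.png

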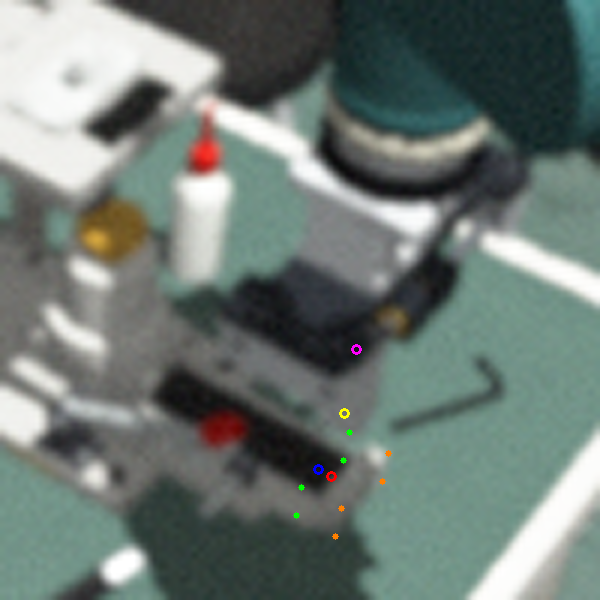

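View pics/s5r.png

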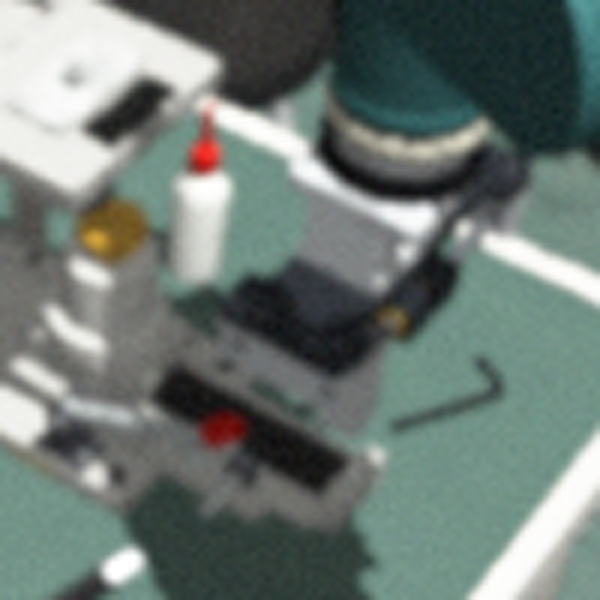

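The carriage has not moved. In both views the fingers are over the block although TCP z reads 0.035, and the force is 0. So the real tips look to be higher than the reported TCP. I'll check by touching the block top gently, after backing off over it.

```bash
python3 -m handwheel '{"jaw":[-1,-1,-1,-1,-1],"travel":[[-1.1,0,0],[0,0,0.3],[0,0,0.3],[0,0,0.2],[0,0,0]],"roll":[0,0,0,0,0]}'
python3 - <<'E'
from h import *
delta([.443,-.238,.036]);W=cam("wrist");p=env.read_state()['tcp_pos']
print(proj([p+[.0375,0.03,.097],p+[.0375,.0,.097],p+[.008,0,.02],p+[.008,0,.03],p+[.008,0.012,.03],p+[.008,-0.012,.03]],W))
E
```

```text
clock: 5.65
tcp_pos: [0.4439, -0.2408, 0.0268]
tcp_rot: [-3.141, 0.0, -0.025]
wrist_force: [-0.0, 0.4, -0.9]
gripper_width: 0.002
clk 5.65 tcp [ 0.4439 -0.2408  0.0268] rot [-3.141  0.    -0.025] F [-0.   0.4 -0.9] w 0.0
cm in tool axes [-0.1  -0.28 -0.92]
[[229.27037855 223.34935447]
 [312.42131496 221.43231449]
 [314.30521595 226.3779961 ]
 [314.32019643 232.40050801]
 [292.96366787 232.90049261]
 [335.69505457 231.88460265]]
```

```bash
python3 -m handwheel '{"jaw":[-1,-1,-1,-1],"travel":[[0,0,0.2],[0,0,0.2],[0,0,0.2],[0,0,0]],"roll":[0,0,0,0]}'
python3 - <<'E'
from h import *
cv2.imwrite(f"pics/w6.png",env.read_camera("wrist"))
a=cv2.imread("pics/w6.png")[180:310,220:410]
cv2.imwrite("pics/w6z.png",cv2.resize(a,None,fx=4,fy=4,interpolation=cv2.INTER_CUBIC))
E
```

```text
clock: 6.15
tcp_pos: [0.4439, -0.2408, 0.0208]
tcp_rot: [-3.141, 0.0, -0.025]
wrist_force: [-0.8, 0.1, -0.5]
gripper_width: 0.004
```

View pics/w6z.png

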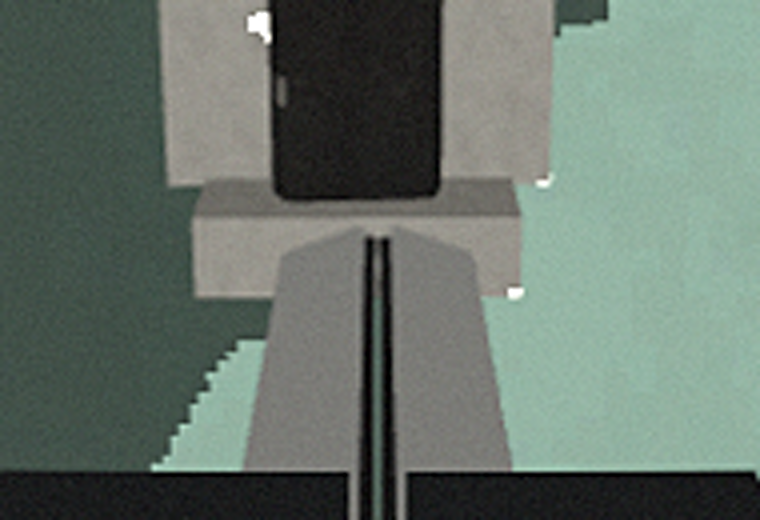

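```bash
python3 -m handwheel '{"jaw":[-1,-1],"travel":[[0,0,0.2],[0,0,0.1]],"roll":[0,0]}'; python3 -m handwheel '{"jaw":[-1,-1],"travel":[[0,0,0.2],[0,0,0]],"roll":[0,0]}';python3 -m handwheel '{"jaw":[-1,-1],"travel":[[0,0,0.2],[0,0,0]],"roll":[0,0]}'
```

```text
clock: 6.45
tcp_pos: [0.444, -0.2409, 0.018]
tcp_rot: [3.142, 0.0, -0.025]
wrist_force: [-0.2, 0.1, 0.0]
gripper_width: 0.003
clock: 6.7
tcp_pos: [0.4439, -0.2408, 0.0158]
tcp_rot: [-3.141, 0.0, -0.025]
wrist_force: [0.0, 0.3, -0.0]
gripper_width: 0.004
clock: 6.95
tcp_pos: [0.4439, -0.2408, 0.0139]
tcp_rot: [-3.141, 0.0, -0.025]
wrist_force: [-0.8, 1.0, 0.7]
gripper_width: 0.006
```

```bash
python3 - <<'E'
from h import *
im=env.read_camera("wrist");cv2.imwrite("pics/w7.png",im);W=cam("wrist");p=env.read_state()['tcp_pos']
cv2.imwrite("pics/w7z.png",cv2.resize(im[180:310,220:410],None,fx=4,fy=4,interpolation=cv2.INTER_CUBIC))
for r in(238,):
  for z in(.014,.03,.049,.06): print(r,z,atz((314,r),z,W)-p)
a=env.read_camera("scene");C=cam("scene")
cv2.imwrite("pics/s7.png",cv2.resize(a[150:220,350:430],None,fx=9,fy=8,interpolation=cv2.INTER_CUBIC))
print((proj([p,p+[0,0,.03]],C)-[350,150])*[9,8])
E
```

```text
238 0.014 [-7.23804150e-03  5.77422732e-04  1.59393359e-05]
238 0.03 [-0.00091838  0.00042084  0.01601594]
238 0.049 [0.00658622 0.0002349  0.03501594]
238 0.06 [0.01093099 0.00012725 0.04601594]
[[336.57689341 442.75584508]
 [347.72019145 394.03085098]]
```

View pics/w7z.png

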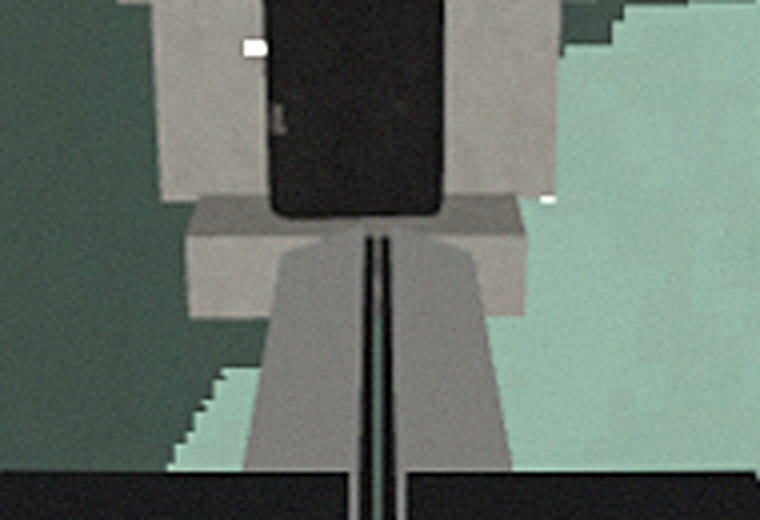

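View pics/s7.png

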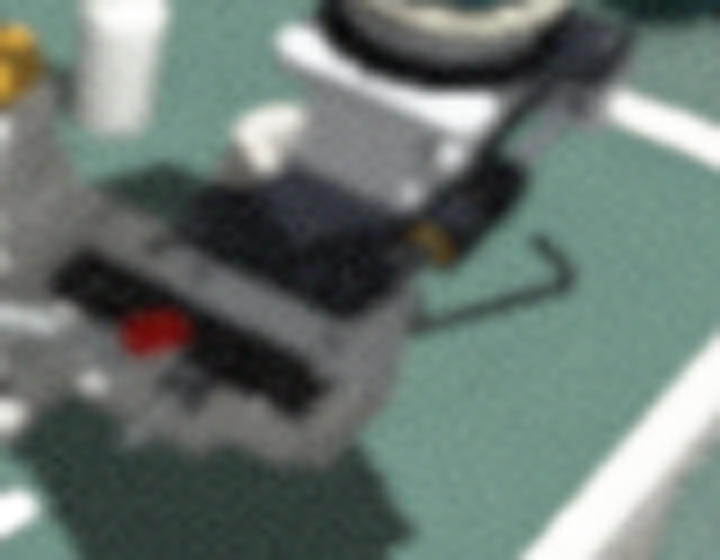

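```bash
python3 -m handwheel '{"jaw":[-1,-1],"travel":[[0,0,0.2],[0,0,0]],"roll":[0,0]}'; python3 -m handwheel '{"jaw":[-1,-1],"travel":[[0,0,0.2],[0,0,0]],"roll":[0,0]}';python3 -m handwheel '{"jaw":[-1,-1],"travel":[[0,0,0.2],[0,0,0]],"roll":[0,0]}'
```

```text
clock: 7.3
tcp_pos: [0.4438, -0.2408, 0.0119]
tcp_rot: [-3.141, 0.0, -0.025]
wrist_force: [-1.2, -0.0, -0.4]
gripper_width: 0.003
clock: 7.55
tcp_pos: [0.4439, -0.2408, 0.0099]
tcp_rot: [-3.141, 0.0, -0.025]
wrist_force: [-0.2, 0.1, -0.3]
gripper_width: 0.005
clock: 7.8
tcp_pos: [0.4447, -0.2411, 0.0094]
tcp_rot: [3.141, -0.001, -0.025]
wrist_force: [-1.5, 1.3, 5.7]
gripper_width: 0.005
```

Contact came at reported TCP z ≈ 0.0097 on the block top (0.049), so the real tips sit about 39 mm behind the reported TCP. That agrees with the wrist view, where the tip shows at row 238. Before pushing lower, I'll check where the gripper body is relative to the cap.

```bash
python3 - <<'E'
from h import *
C=cam("scene");p=env.read_state()['tcp_pos']
for n,uv in (("base near low corner",(350+350/9,150+312/8)),("base left low",(350+185/9,150+235/8)),("right low",(350+415/9,150+280/8))):
    o,d=ray(uv,C)
    for k in(-.02,0,.02,.04):
        P=o+d*(p[0]+k-o[0])/d[0];print(n,k,P.round(3))
W=cam("wrist")
print("wrist row 297 at cols 200,430:")
for z in (.107,.13,.146,.16): print(z,(atz((200,297),z,W)-p).round(3),(atz((430,297),z,W)-p).round(3))
E
```

```text
base near low corner -0.02 [ 0.425 -0.181  0.157]
base near low corner 0 [ 0.445 -0.229  0.102]
base near low corner 0.02 [ 0.465 -0.276  0.047]
base near low corner 0.04 [ 0.485 -0.324 -0.008]
base left low -0.02 [ 0.425 -0.061  0.295]
base left low 0 [ 0.445 -0.1    0.25 ]
base left low 0.02 [ 0.465 -0.14   0.205]
base left low 0.04 [ 0.485 -0.179  0.16 ]
right low -0.02 [ 0.425 -0.228  0.133]
right low 0 [ 0.445 -0.279  0.077]
right low 0.02 [ 0.465 -0.33   0.02 ]
right low 0.04 [ 0.485 -0.381 -0.037]
wrist row 297 at cols 200,430:
0.107 [0.008 0.044 0.098] [ 0.006 -0.044  0.098]
0.13 [0.021 0.036 0.121] [ 0.019 -0.036  0.121]
0.146 [0.031 0.029 0.137] [ 0.029 -0.031  0.137]
0.16 [0.039 0.024 0.151] [ 0.038 -0.026  0.151]
```

The body's lower edge is about 0.12–0.14 above the reported TCP, so the offset applies to the whole gripper and it clears the cap. I'll lift, back off, lower so the real tip is at about 0.038, and push.

```bash
python3 -m handwheel '{"jaw":[-1,-1,-1,-1,-1,-1],"travel":[[0,0,-1.0],[-3.5,-0.2,0],[0,0,1.0],[0,0,0.9],[0,0,0],[0.8,0,0]],"roll":[0,0,0,0,0,0]}'
python3 -m handwheel '{"jaw":[-1,-1,-1],"travel":[[0.5,0,0],[0.5,0,0],[0,0,0]],"roll":[0,0,0]}'
python3 - <<'E'
from h import *
delta([.451,-.238,-.001])
im=env.read_camera("wrist");cv2.imwrite("pics/w8.png",im)
E
```

```text
clock: 8.55
tcp_pos: [0.4176, -0.2383, -0.0011]
tcp_rot: [-3.142, 0.0, -0.025]
wrist_force: [0.1, -0.8, -0.2]
gripper_width: 0.009
clock: 8.93
tcp_pos: [0.4276, -0.2385, -0.0008]
tcp_rot: [3.141, -0.0, -0.025]
wrist_force: [-1.0, 0.0, -0.1]
gripper_width: -0.001
clk 8.925 tcp [ 0.4276 -0.2385 -0.0008] rot [ 3.141 -0.    -0.025] F [-1.   0.  -0.1] w -0.0
cm in tool axes [ 2.34 -0.11  0.02]
```

View pics/w8.png

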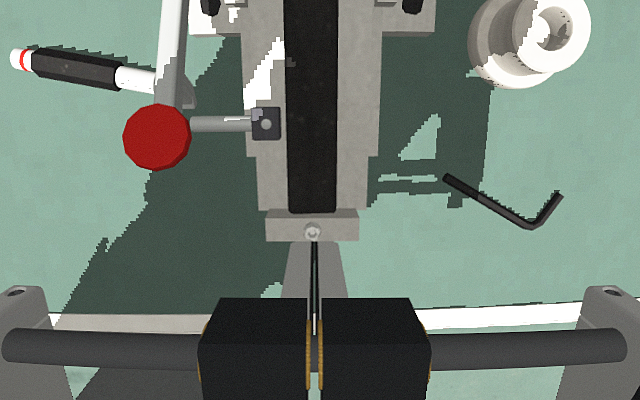

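The block top (rows 218–241) now occludes the tips, so they are behind the face at about row 241. Pushing on.

```bash
python3 -m handwheel '{"jaw":[-1,-1,-1,-1],"travel":[[0.5,0,0],[0.5,0,0],[0.4,0,0],[0,0,0]],"roll":[0,0,0,0]}'
python3 -m handwheel '{"jaw":[-1,-1,-1],"travel":[[0.3,0,0],[0.2,0,0],[0,0,0]],"roll":[0,0,0]}'
python3 -m handwheel '{"jaw":[-1,-1],"travel":[[0.2,0,0],[0,0,0]],"roll":[0,0]}'
```

```text
clock: 9.48
tcp_pos: [0.4417, -0.2389, -0.0009]
tcp_rot: [3.141, -0.001, -0.025]
wrist_force: [-0.6, -0.2, 1.1]
gripper_width: 0.009
clock: 9.85
tcp_pos: [0.4464, -0.239, -0.0009]
tcp_rot: [3.141, -0.0, -0.025]
wrist_force: [-0.6, 0.1, 0.4]
gripper_width: 0.007
clock: 10.1
tcp_pos: [0.4483, -0.2391, -0.0009]
tcp_rot: [3.141, -0.0, -0.025]
wrist_force: [-1.9, -0.5, 0.0]
gripper_width: 0.009
```

```bash
python3 -m handwheel '{"jaw":[-1,-1],"travel":[[0.2,0,0],[0,0,0]],"roll":[0,0]}'
python3 -m handwheel '{"jaw":[-1,-1],"travel":[[0.15,0,0],[0,0,0]],"roll":[0,0]}'
python3 -c "
from h import *
cv2.imwrite('pics/w9.png',env.read_camera('wrist'))"
```

```text
clock: 10.35
tcp_pos: [0.4503, -0.2391, -0.0009]
tcp_rot: [3.141, -0.0, -0.025]
wrist_force: [-0.5, -0.2, 0.1]
gripper_width: 0.006
clock: 10.6
tcp_pos: [0.4517, -0.2391, -0.0009]
tcp_rot: [3.141, -0.0, -0.025]
wrist_force: [-1.2, -0.4, 0.1]
gripper_width: 0.004
```

View pics/w9.png

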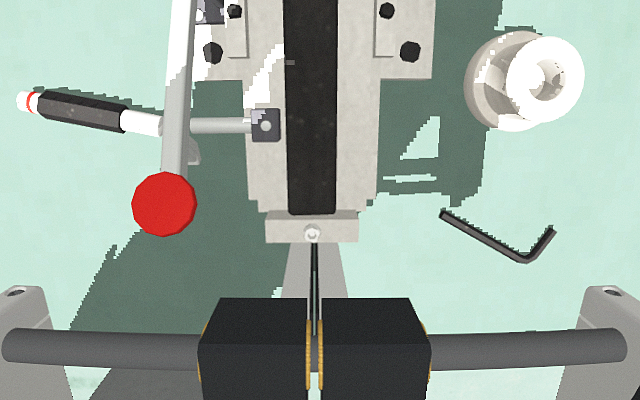

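The carriage is moving with the fingers: the block stays at rows 218–241 while the jig shifts. I'll push on to the stop.

```bash
python3 -m handwheel '{"jaw":[-1,-1],"travel":[[0.15,0,0],[0,0,0]],"roll":[0,0]}'
python3 -m handwheel '{"jaw":[-1,-1],"travel":[[0.15,0,0],[0,0,0]],"roll":[0,0]}'
python3 -m handwheel '{"jaw":[-1,-1],"travel":[[0.15,0,0],[0,0,0]],"roll":[0,0]}'
```

```text
clock: 10.9
tcp_pos: [0.452, -0.2391, -0.001]
tcp_rot: [-3.142, 0.002, -0.025]
wrist_force: [-4.8, 0.7, 3.5]
gripper_width: 0.001
clock: 11.15
tcp_pos: [0.4519, -0.2391, -0.001]
tcp_rot: [-3.141, 0.006, -0.025]
wrist_force: [-8.5, 0.5, 4.5]
gripper_width: 0.005
clock: 11.4
tcp_pos: [0.4518, -0.2391, -0.001]
tcp_rot: [-3.141, 0.009, -0.025]
wrist_force: [-12.2, -0.1, 8.5]
gripper_width: 0.005
```

The stop is reached at TCP x=0.452 with 12 N, which matches the predicted home position. I'll re-measure the cap and then back off.

```bash
python3 -m handwheel '{"jaw":[-1,-1,-1],"travel":[[-1.2,0,0],[-1,0,0],[0,0,0]],"roll":[0,0,0]}'
python3 - <<'E'
from h import *
im=env.read_camera("wrist");W=cam("wrist");cv2.imwrite("pics/w10.png",im)
d=[(x['p'],x['box']) for x in env.spot_in("wrist","latch_pad")];print(d)
hsv=cv2.cvtColor(im,cv2.COLOR_BGR2HSV);m=((hsv[...,0]<8)|(hsv[...,0]>172))&(hsv[...,1]>150)&(hsv[...,2]>60)
n,l,st,ce=cv2.connectedComponentsWithStats(m.astype(np.uint8))
for i in range(1,n):
    if st[i,4]>300:
        print(st[i],ce[i])
        for z in(.088,.094,.1): print(z,atz(ce[i],z,W).round(4), 'diam', np.linalg.norm(atz((st[i,0],ce[i][1]),z,W)-atz((st[i,0]+st[i,2],ce[i][1]),z,W)).round(4))
delta([.488,-.186,.086])
E
```

```text
clock: 11.78
tcp_pos: [0.434, -0.2387, -0.0008]
tcp_rot: [3.141, -0.001, -0.026]
wrist_force: [-0.4, -0.4, -0.3]
gripper_width: 0.006
[(0.65, [161.8, 93.6, 72.0, 187.2])]
[ 125  122   68   67 3485] [158.53314204 154.92195122]
0.088 [ 0.4961 -0.1825  0.088 ] diam 0.0258
0.094 [ 0.4968 -0.1852  0.094 ] diam 0.0246
0.1 [ 0.4976 -0.1879  0.1   ] diam 0.0234
clk 11.875 tcp [ 0.4345 -0.2388 -0.0007] rot [ 3.141e+00 -1.000e-03 -2.500e-02] F [ 0.5 -0.2 -0.6] w 0.0
cm in tool axes [ 5.22 -5.41 -8.67]
```

View pics/w10.png

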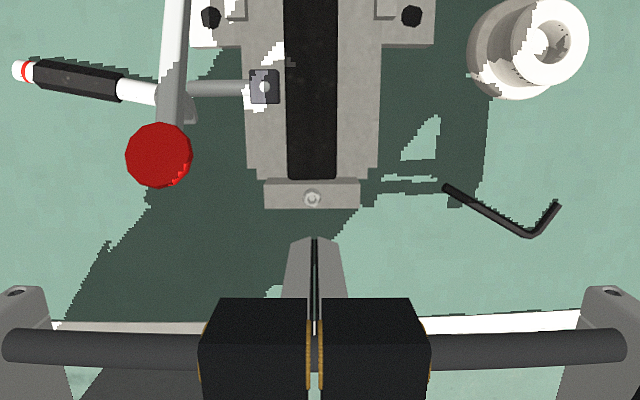

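The cap is at about (0.497, -0.186, 0.095), and the carriage stayed home when I backed off. I'll lift, go over the cap and press down.

```bash
python3 -m handwheel '{"jaw":[-1,-1,-1,-1,-1,-1],"travel":[[0,0,-4.4],[0,0,-4.3],[2.8,-2.7,0],[2.7,-2.7,0],[0,0,0],[0,0,1.5]],"roll":[0,0,0,0,0,0]}'
python3 - <<'E'
from h import *
cv2.imwrite('pics/w11.png',env.read_camera('wrist'));delta([.490,-.186,.017])
E
```

```text
clock: 12.62
tcp_pos: [0.4914, -0.1869, 0.0717]
tcp_rot: [3.14, -0.002, -0.025]
wrist_force: [0.7, -0.4, -0.1]
gripper_width: 0.004
clk 12.675 tcp [ 0.4889 -0.186   0.0681] rot [-3.141e+00  3.000e-03 -2.600e-02] F [-0.8  0.8 -1.6] w 0.01
cm in tool axes [0.13 0.   5.11]
```

View pics/w11.png

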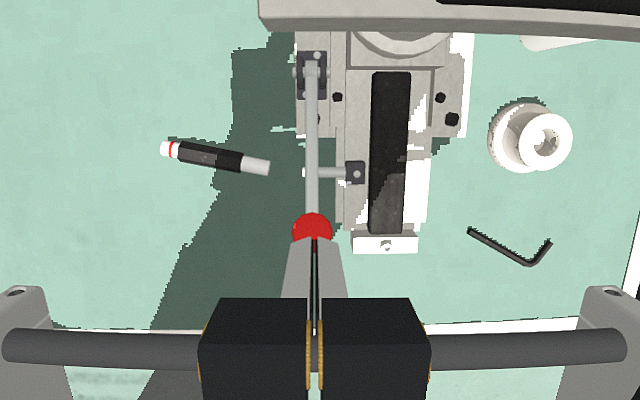

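The tips are over the cap, at (313,235) against a cap centre of about (312,230). Pressing down.

```bash
python3 -m handwheel '{"jaw":[-1,-1,-1,-1,-1],"travel":[[0.1,0,0.8],[0,0,0.7],[0,0,0.7],[0,0,0.7],[0,0,0]],"roll":[0,0,0,0,0]}'
python3 -m handwheel '{"jaw":[-1,-1,-1,-1],"travel":[[0,0,0.7],[0,0,0.6],[0,0,0.4],[0,0,0]],"roll":[0,0,0,0]}'
python3 -c "
from h import *
cv2.imwrite('pics/w12.png',env.read_camera('wrist'));delta([.490,-.186,.017])"
```

```text
clock: 13.3
tcp_pos: [0.4914, -0.186, 0.0413]
tcp_rot: [-3.141, 0.0, -0.025]
wrist_force: [-0.6, -0.4, 0.5]
gripper_width: 0.003
clock: 13.8
tcp_pos: [0.4913, -0.1859, 0.0244]
tcp_rot: [-3.141, 0.0, -0.025]
wrist_force: [0.1, -0.1, -0.2]
gripper_width: 0.006
clk 13.85 tcp [ 0.4915 -0.1859  0.0247] rot [-3.141 -0.    -0.025] F [ 0.3 -0.6  0.4] w 0.01
cm in tool axes [-0.15  0.02  0.77]
```

View pics/w12.png

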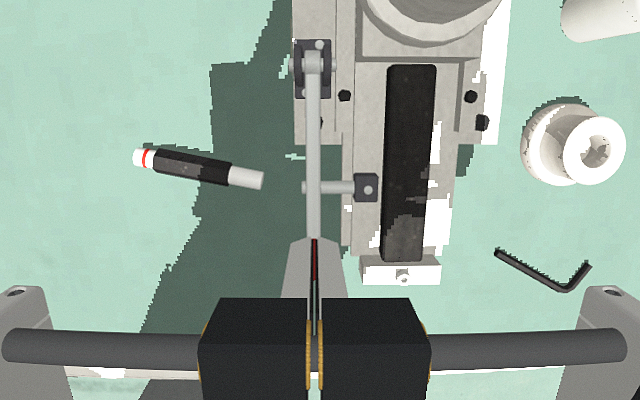

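```bash
python3 -m handwheel '{"jaw":[-1,-1,-1],"travel":[[0,0,0.3],[0,0,0.3],[0,0,0]],"roll":[0,0,0]}'
python3 -m handwheel '{"jaw":[-1,-1],"travel":[[0,0,0.2],[0,0,0]],"roll":[0,0]}'
python3 -m handwheel '{"jaw":[-1,-1],"travel":[[0,0,0.2],[0,0,0]],"roll":[0,0]}'
```

```text
clock: 14.22
tcp_pos: [0.4914, -0.186, 0.0188]
tcp_rot: [-3.141, 0.0, -0.025]
wrist_force: [0.6, 0.3, 0.1]
gripper_width: 0.007
clock: 14.48
tcp_pos: [0.4915, -0.1861, 0.0169]
tcp_rot: [-3.142, -0.0, -0.025]
wrist_force: [0.3, -0.0, 0.1]
gripper_width: 0.006
clock: 14.72
tcp_pos: [0.4916, -0.1862, 0.0165]
tcp_rot: [3.141, -0.001, -0.025]
wrist_force: [-2.8, 1.6, 7.1]
gripper_width: 0.006
```

Solid contact at TCP z≈0.0167, so the real tip is at 0.056, exactly the latch's fully-down height. I'll press a touch more, then lift and look.

```bash
python3 -m handwheel '{"jaw":[-1,-1,-1],"travel":[[0,0,0.2],[0,0,0],[0,0,0]],"roll":[0,0,0]}'
python3 -m handwheel '{"jaw":[-1,-1,-1,-1,-1,-1],"travel":[[0,0,-1.5],[-1,0,-4],[-1,0,-5],[0,0,-5],[0,0,-5],[0,0,0]],"roll":[0,0,0,0,0,0]}'
python3 - <<'E'
from h import *
cv2.imwrite('pics/w13.png',env.read_camera('wrist'));delta([.597,-.2415,.24-.039])
im=env.read_camera('top');cv2.imwrite('pics/t13.png',cv2.resize(im[130:280,320:520],None,fx=4,fy=4))
E
```

```text
clock: 15.1
tcp_pos: [0.4916, -0.1863, 0.0161]
tcp_rot: [3.141, -0.001, -0.025]
wrist_force: [-5.0, 3.1, 13.3]
gripper_width: 0.005
clock: 15.85
tcp_pos: [0.4739, -0.1869, 0.2238]
tcp_rot: [3.137, -0.01, -0.025]
wrist_force: [0.2, -0.0, 0.4]
gripper_width: 0.005
clk 15.9 tcp [ 0.4727 -0.1862  0.2206] rot [ 3.139 -0.005 -0.025] F [-0.2  0.3 -1. ] w 0.01
cm in tool axes [12.56  5.21  2.03]
```

View pics/w13.png

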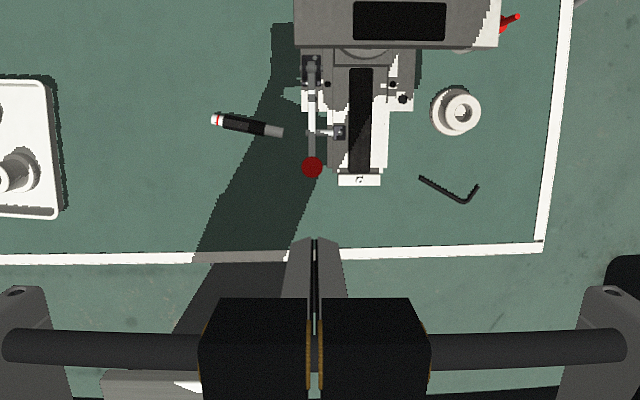

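View pics/t13.png

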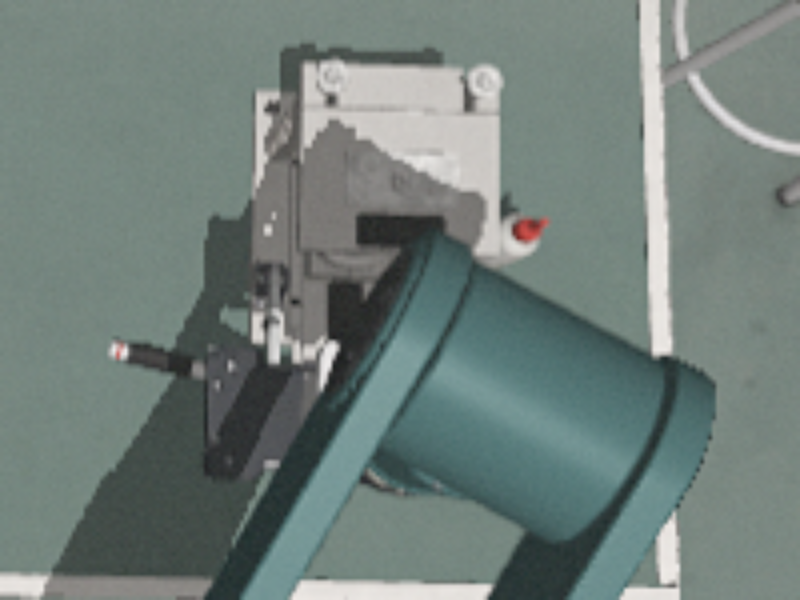

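```bash
python3 - <<'E'
from h import *
W=cam("wrist");q=np.load('q.npy')
print("cap@.056",atz((311.5,167),.056,W),"expected",jig2w([-.124,.053,.056],q))
im=cv2.imread('pics/w13.png')
print("pad corners",[atz(u,.216,W).round(4).tolist() for u in((353,41),(446,41),(353,2),(446,2))])
print("block",[atz(u,.049,W).round(4).tolist() for u in((338,187),(382,185))])
d=np.linalg.norm(atz((301,167),.056,W)-atz((322,167),.056,W));print(d)
E
```

```text
cap@.056 [ 0.48234197 -0.1829967   0.056     ] expected [[ 0.483468   -0.18552821  0.056     ]]
pad corners [[0.5842, -0.2107, 0.216], [0.5837, -0.265, 0.216], [0.6052, -0.2108, 0.216], [0.6049, -0.2641, 0.216]]
block [[0.4578, -0.2118, 0.049], [0.4589, -0.2609, 0.049]]
0.02261280614503272
```

The cap measures at its locked position and the block at home. Pad centre is about (0.596, -0.240). I'll move over it.

```bash
python3 -m handwheel '{"jaw":[-1,-1,-1,-1,-1,-1],"travel":[[3.1,1.25,0],[3.1,1.3,0],[3.1,1.25,0],[3.1,1.25,0],[0,0,0],[0,0,2.5]],"roll":[0,0,0,0,0,0]}'
python3 - <<'E'
from h import *
im=env.read_camera('wrist');cv2.imwrite('pics/w14.png',im);delta([.596,-.240,.177])
E
```

```text
clock: 16.7
tcp_pos: [0.5943, -0.2393, 0.1932]
tcp_rot: [3.141, -0.001, -0.025]
wrist_force: [0.3, 0.0, -0.4]
gripper_width: 0.005
clk 16.75 tcp [ 0.5919 -0.238   0.1878] rot [-3.138  0.007 -0.025] F [-0.4  0.9 -2.6] w 0.0
cm in tool axes [0.42 0.19 1.08]
```

View pics/w14.png

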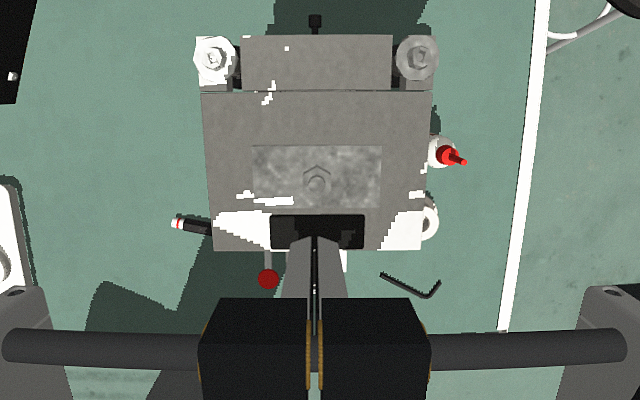

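The tips are over the pad (pad columns 270–364, rows 213–249; tips at (314,237)). I'll lower in steps, watching the force.

```bash
python3 -m handwheel '{"jaw":[-1,-1,-1,-1],"travel":[[0.2,0.1,0.5],[0,0,0.4],[0,0,0.1],[0,0,0]],"roll":[0,0,0,0]}'
python3 -m handwheel '{"jaw":[-1,-1],"travel":[[0,0,0.2],[0,0,0]],"roll":[0,0]}'
python3 -m handwheel '{"jaw":[-1,-1],"travel":[[0,0,0.2],[0,0,0]],"roll":[0,0]}'
```

```text
clock: 17.25
tcp_pos: [0.5962, -0.2403, 0.1837]
tcp_rot: [3.141, -0.001, -0.025]
wrist_force: [0.8, 0.2, 0.2]
gripper_width: -0.002
clock: 17.5
tcp_pos: [0.5961, -0.2403, 0.1811]
tcp_rot: [3.142, -0.0, -0.025]
wrist_force: [-0.1, -0.2, 0.5]
gripper_width: 0.006
clock: 17.75
tcp_pos: [0.596, -0.2402, 0.1788]
tcp_rot: [-3.141, 0.0, -0.025]
wrist_force: [-0.4, 0.2, -0.6]
gripper_width: 0.005
```

```bash
python3 -m handwheel '{"jaw":[-1,-1,-1],"travel":[[0,0,0.2],[0,0,0.2],[0,0,0]],"roll":[0,0,0]}'
python3 -m handwheel '{"jaw":[-1,-1,-1,-1],"travel":[[0,0,0.3],[0,0,0.3],[0,0,0.2],[0,0,0]],"roll":[0,0,0,0]}'
python3 -m handwheel '{"jaw":[-1,-1,-1],"travel":[[0,0,0.2],[0,0,0.2],[0,0,0]],"roll":[0,0,0]}'
```

```text
clock: 18.12
tcp_pos: [0.5963, -0.2403, 0.1764]
tcp_rot: [3.141, -0.001, -0.025]
wrist_force: [-0.7, -0.0, 4.4]
gripper_width: 0.006
clock: 18.62
tcp_pos: [0.5964, -0.2404, 0.1705]
tcp_rot: [3.14, -0.003, -0.025]
wrist_force: [-3.2, 1.1, 10.6]
gripper_width: 0.006
clock: 19.0
tcp_pos: [0.5964, -0.2404, 0.1673]
tcp_rot: [3.14, -0.004, -0.025]
wrist_force: [-2.9, 1.9, 11.9]
gripper_width: 0.003
```

```bash
python3 -m handwheel '{"jaw":[-1,-1,-1,-1],"travel":[[0,0,0.2],[0,0,0.2],[0,0,0.2],[0,0,0]],"roll":[0,0,0,0]}'
python3 -m handwheel '{"jaw":[-1,-1,-1],"travel":[[0,0,0.15],[0,0,0.15],[0,0,0]],"roll":[0,0,0]}'
```

```text
clock: 19.5
tcp_pos: [0.5964, -0.2404, 0.162]
tcp_rot: [3.139, -0.004, -0.025]
wrist_force: [-4.7, 2.2, 13.6]
gripper_width: 0.005
clock: 19.88
tcp_pos: [0.5965, -0.2405, 0.1614]
tcp_rot: [3.138, -0.006, -0.025]
wrist_force: [-6.3, 2.8, 19.2]
gripper_width: 0.006
```

```bash
python3 -m handwheel '{"jaw":[-1,-1],"travel":[[0,0,0.2],[0,0,0]],"roll":[0,0]}'
python3 -m handwheel '{"jaw":[-1,-1,-1],"travel":[[0,0,0.2],[0,0,0],[0,0,0]],"roll":[0,0,0]}'
```

```text
clock: 20.12
tcp_pos: [0.5966, -0.2405, 0.1614]
tcp_rot: [3.138, -0.008, -0.025]
wrist_force: [-7.4, 3.3, 24.3]
gripper_width: 0.004
clock: 20.5
tcp_pos: [0.5967, -0.2406, 0.1613]
tcp_rot: [3.137, -0.009, -0.025]
wrist_force: [-9.8, 4.7, 29.2]
gripper_width: 0.003
```

The head hit its solid stop at TCP z=0.1613, which is 15.7 mm below contact and matches the seated depth. I'll raise slowly so the head follows, then retreat and look.

```bash
python3 -m handwheel '{"jaw":[-1,-1,-1,-1,-1,-1],"travel":[[0,0,-0.5],[0,0,-0.5],[0,0,-0.5],[0,0,-0.7],[0,0,-1],[0,0,-2]],"roll":[0,0,0,0,0,0]}'
python3 -m handwheel '{"jaw":[-1,-1,-1,-1,-1,-1],"travel":[[-1,0,-2],[-5,0,0],[-5,0,0],[-5,0,0],[-4,0,0],[0,0,0]],"roll":[0,0,0,0,0,0]}'
python3 - <<'E'
from h import *
delta([.4,-.24,.2])
cv2.imwrite('pics/w15.png',env.read_camera('wrist'))
for c,b in(("scene",(90,260,240,460)),("top",(130,280,320,520))):
    im=env.read_camera(c);cv2.imwrite(f'pics/{c}15.png',cv2.resize(im[b[0]:b[1],b[2]:b[3]],None,fx=3.5,fy=3.5,interpolation=cv2.INTER_CUBIC))
E
```

```text
clock: 21.25
tcp_pos: [0.5954, -0.2399, 0.2004]
tcp_rot: [-3.14, 0.003, -0.025]
wrist_force: [1.4, -0.4, -1.2]
gripper_width: 0.001
clock: 22.0
tcp_pos: [0.3942, -0.2352, 0.2232]
tcp_rot: [3.14, -0.001, -0.028]
wrist_force: [0.0, 0.3, 0.6]
gripper_width: 0.006
clk 22.0 tcp [ 0.3942 -0.2352  0.2232] rot [ 3.14e+00 -1.00e-03 -2.80e-02] F [0.  0.3 0.6] w 0.01
cm in tool axes [0.59 0.46 2.32]
```

View pics/w15.png

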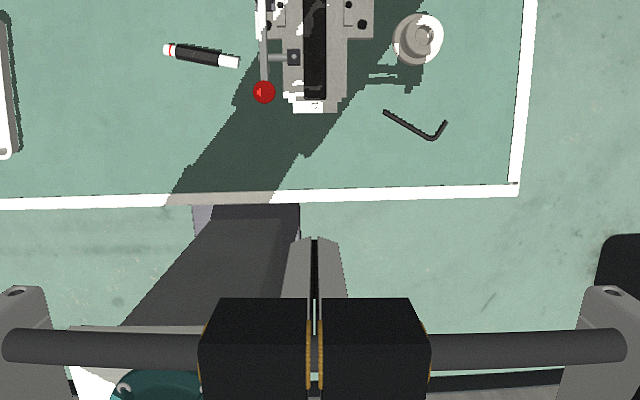

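View pics/scene15.png

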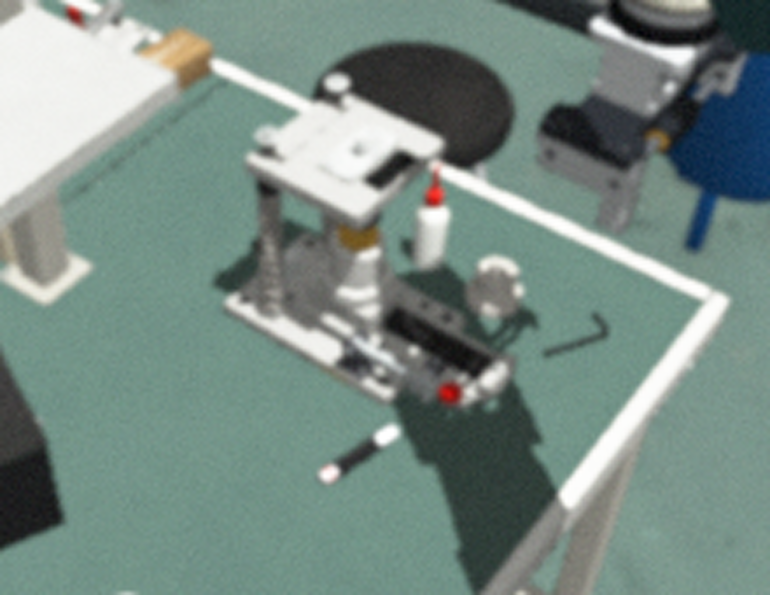

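View pics/top15.png

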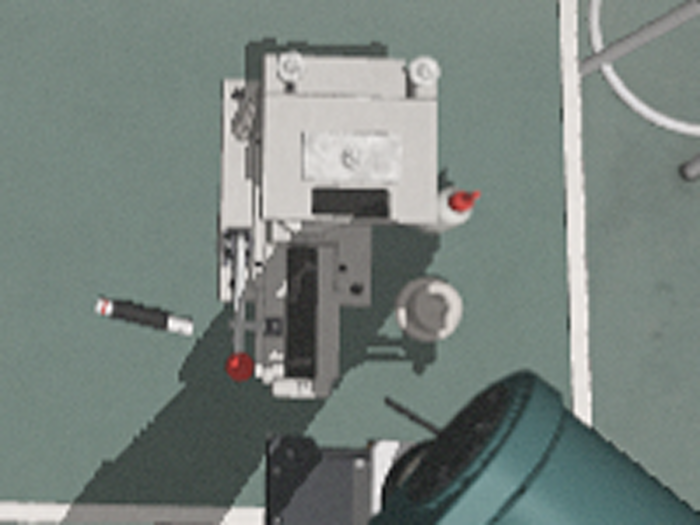

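The head is back up: the pad is at the same pixels as at the start in both views. Carriage and latch look locked, and the bystanders haven't moved. A close check of the bush height follows.

```bash
python3 - <<'E'
from h import *
C=cam("scene");q=np.load('q.npy')
im=env.read_camera("scene");b=cv2.imread("pics/scene0.png")
f=lambda i:cv2.resize(i[125:185,320:370],None,fx=8,fy=8,interpolation=cv2.INTER_CUBIC)
cv2.imwrite("pics/bush.png",np.hstack([f(b),f(im)]))
# expected bush-top shift from carriage move (25 mm) and seating (10 mm)
for x in(.0,.02): print([((proj(jig2w([x-s,0,z],q),C)[0]-[320,125])*8).round(0).tolist() for s,z in((.0245,.136),(0,.136),(0,.126),(0,.1175))])
T=cam("top");print("cap top-view @.056",atz((320+240/3.5,130+367/3.5),.056,T),"exp",jig2w([-.124,.053,.056],q))
E
```

```text
[[275.0, 277.0], [224.0, 250.0], [223.0, 269.0], [222.0, 285.0]]
[[233.0, 255.0], [183.0, 229.0], [182.0, 248.0], [181.0, 263.0]]
cap top-view @.056 [ 0.48205014 -0.18708508  0.056     ] exp [[ 0.483468   -0.18552821  0.056     ]]
```

View pics/bush.png

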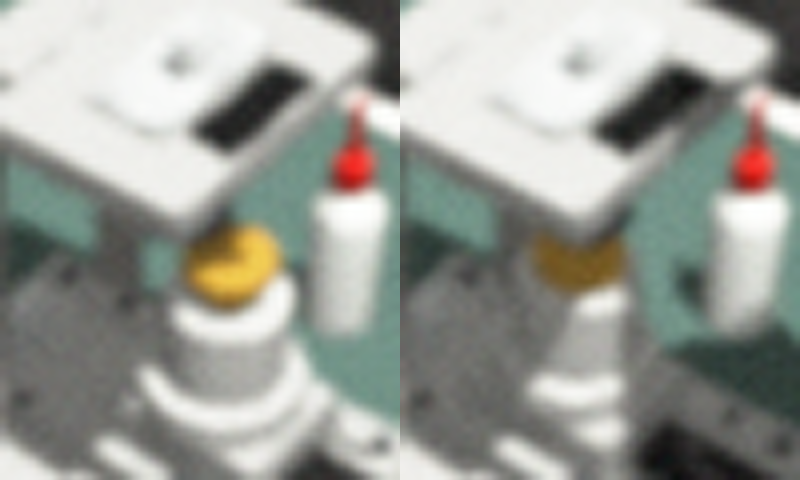

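The flange's lower edge moved to about (180,292). I'd expect about (180,278) if unseated and (180,297) if seated, so it is down on the part. That also fits the head's hard stop. Handing in.

```bash
python3 -c "
from station import env
s=env.read_state();print(s['clock'],s['wrist_force']);print(env.close_job())"
```

```text
22.2 [ 0.9635015  -0.16951226 -0.47980494]
the job is handed in; nothing more can be done
None
```

I pushed the carriage home, pressed the latch down and pressed the head to its stop. The head then sprang back up, and I handed the job in at 22.2 s. `close_job` gives no verdict.

- **Carriage:** it met its solid stop at TCP x = 0.452 with about 12 N. The block then measured 0.458–0.459 in the wrist view, against 0.459 expected at home.
- **Latch:** it met solid resistance with the cap at about 56 mm, which is its fully-down height. The cap measured within about 3 mm of its locked position in the wrist and top views.
- **Head and bush:** the head hit a hard stop after about 15.5 mm of travel, held at 29 N. In the last pictures the head pad is back where it started. The flange's lower edge matches a seated bush, although that picture check is coarse (about 7–10 mm of the 10 mm).
- **Bystanders:** the loose parts beside the jig look unmoved. The final pictures did not cover the tray properly, but the arm never went near it.

One thing disagreed with the description: the real finger tips sit about 39 mm behind the reported TCP. My first push therefore passed over the block without touching it. I found this in the wrist and scene views, confirmed it by a light touch (about 6 N) on the block top, and allowed for it in every later move.

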